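# Roll the thumbwheel until the jig's gap closes to the gauge mark

### The job

Close the gap of the setting jig to its gauge mark: with a fingertip on top of the knurled adjuster wheel, roll it stroke by stroke until the pointer on the sliding jaw lines up with the scribed line on the gauge clip, then take the hand away. Move the jaw only by rolling the wheel, never by pushing the jaw itself or its rack. Do not pick up or knock anything else on the bench.

Things in the scene. Friction and masses are not known exactly. Their poses are not given: they have to be found in the camera images.
- jig: setting jig fixed to the bench: grey bed y -150 to +170 mm, 90 mm wide (x), 30 high; dark fixed jaw 70 x 30 mm, top at 80 mm, face at y = -105; sliding jaw; at y = +100 a grey open-topped housing (x -24 to +34, y +66 to +134, rim 79 mm high) from which the knurled wheel stands out. Origin on the bench 10 mm from the middle of the bed; x across, y along the bed from jaws to wheel, z up
- wheel_top (a point): highest point of the knurled wheel's rim, mid-width: 90 mm above the bench, 11 mm above the housing; nothing in the jig is higher. Fixed on the jig (does not turn). The wheel is steel, 49 mm across, 24 mm wide (jig's x), on a rigid level axle along the jig's x, 24.5 mm below this point
- wheel: the knurled wheel itself; origin at the centre of the wheel on the axle; turns with the wheel about x
- wheel_turn (a joint): rotation of the knurled wheel, rad, 0 to 5.83, grows as the gap closes. The gap closes when the TOP of the wheel moves in the jig's +y, away from the jaws (the rack runs under the axle); so a stroke in +y closes, in -y opens. About 2 N along the rim turns it; the knurling grips (friction about 0.9); no spring: it stays where it is left
- jaw: the sliding jaw, dark, 70 (x) x 30 (y) mm, top at z = 80 mm, carrying a pointer towards the jig's +x and a 9 mm wide steel rack towards +y that runs through the wheel housing; the wheel drives it. Its origin is the jig's origin moved along by the joint value, on the bench surface under the jaw's middle
- jaw_slide (a joint): how far the sliding jaw has moved from its widest position, m, 0 to 0.07, grows as the gap closes (motion in the jig's -y): 12 mm for each radian of wheel_turn, with no play
- pointer (a point): tip of the sliding jaw's pointer, a bar 4 mm wide (y) and 5 mm high reaching from the jaw in the jig's +x over the gauge clip; this point is at mid-width, under the tip, at 34 mm height
- gauge: the gauge clip, a fixed aluminium block 43 (x) x 34 (y) x 30 mm against the +x side of the jig's bed, its y axis along the jig's y; origin centre of its underside. Its place along the bed changes from job to job
- mark (a point): middle of the gauge clip's top, in line (same y in the jig's frame) with the black scribed line, 3 mm wide and running along x, to which the pointer must be set. At the start the pointer stands 18 to 57 mm from it, on the +y side
- dowel: bystander: loose upright steel dowel, 14 mm diameter, 40 mm high, standing on the jig's bed in the gap, 15 mm off the fixed jaw's face; origin centre of its underside
- brass_bar: bystander: loose square brass bar, 18 x 70 x 18 mm, lying on the bench beyond the wheel housing; origin centre of its underside
- scale_blank: bystander: loose dark wooden knife-handle blank, 35 x 120 x 10 mm, on the robot's side of the jig; origin centre of its underside
- bench_block: bystander: loose steel bench block, 60 x 60 x 22 mm, right of the jig; origin centre of its underside
- hammer: bystander: loose hammer, 260 mm long, lying right of the jig; origin under its middle
- tin: bystander: loose closed tin, 70 mm diameter, 100 mm high; origin centre of its underside
- mug: bystander: loose white mug, 80 mm across, 90 mm high; origin centre of its underside

How it is judged:
By the outcome, as a careful person would: the job done as asked, in the order asked, and still so for the second after the job is handed in, with the robot touching nothing.
It also fails if it takes over 48 s, if anything falls off the work surface, if the arm or the gripper's body presses on something with over 40 N, if the wrist force passes 120 N, or if a joint passes its speed limit or range.

### The arm

A 6-joint arm with a two-finger parallel gripper is mounted at the origin on the work surface. World frame = base frame: x ahead of the robot, y to its left, z up, the work surface at z = 0. Lengths are in mm, angles in degrees, forces in N, time in s.
With the tool pointing down it reaches from about 275 to 725 mm from the base axis. Payload 5.6 kg.
Tool frame: the origin (TCP) lies midway between the tips of the shut fingers; the grasp point (between the pads) lies 19 mm behind it; x points along the fingers, y is the direction in which the jaws open and shut, and the axes are right-handed (so a half turn about x gives the same grasp; the last joint's range is limited). The gripper opens to 85 mm and grips with 20 to 120 N. Pads are 22 mm wide; open, the fingers measure 114 mm over their backs; the gripper's body (76 mm by 85 mm) begins 54 mm behind the grasp point. The pads swing forward as they close: fully open they stand 13 mm farther back than shut.
Start: joints at [-49.698, 14.616, 6.199, 0, -81.583, -16.306], TCP at [223.683, -502.453, 231.283] pointing down, gripper open.
Joint ranges: [-168.99, 168.99], [-69.2, 112.95], [-62.41, 85.93], [-164.36, 98.24], [-168.68, -3.75], [-174.98, 174.98]. Speed limits (degrees/s): [147.25, 147.25, 180, 180, 180, 180].

### API

Orientations are given as [roll, pitch, yaw] about the fixed x, y, z axes, in that order (R = Rz(yaw) Ry(pitch) Rx(roll)).
In Python, from station import env, optics, ticket gives the robot as it stands. The module is installed in compiled form; this text tells all that it offers.
- The arm moves only by the tool play_rows, never from a script. Its argument "deltas" is one flat list of numbers, 5 for each row, row after row: the opening in per cent of the stroke, from 0 (shut) to 100 (fully open), then the shift along the world's x, y, z in mm, then the turn about the world's z in rad. A call has 1 to 20 rows; each row shifts and turns the pose as measured when the row begins; what a row does not reach is not made up. A row lasts 1/10 s, in which the tool goes at most 50 mm and 8.59 degrees, less where a joint would pass 70% of its speed; a pose out of reach is approached as far as the arm can. A call is refused whole if a number of a shift passes 50 or a number of a turn 0.15, either way. A call with a gripper value outside its range is refused whole. The fingers move at their own pace and stop on an object; "squeeze" is the grip in N (left out, the last holds). Time passes only in rows, so rows that do not move let the fingers close. It gives the time, the measured TCP pose, the force and the opening at its end, in the units of the state.
- env.sense(): the state, without advancing time (a new reading comes with each control period).
- optics.read_camera(name): name is "side" or "top" or "wrist"; returns a dict with "pixels" (420x560x3 uint8, red, green, blue), "camera_matrix" (3x3 intrinsics, pixels), "position" and "orientation" of the camera in the world; the wrist camera has in their place "T_tool_cam" (4x4, takes a point from camera to tool coordinates, whose origin is the TCP and whose axes are the tool frame's). Camera axes: x right, y up, looking along -z (the intrinsics and any distortion apply to the point x, -y, -z); pixel columns grow to the right and rows downward; lengths in mm; the calibration is good to about 2 mm. A picture is of the moment at which its call begins: read the wrist's pose just before it. There is no depth.
- ticket.close_job(): hands the job in, once; it reports no verdict.
The state is a dict: "time": time; "q": joint angles; "joint_vel": joint speeds; "joint_efforts": joint torques, N m; "ee_pos": TCP position; "eef_rot": TCP orientation; "ft_force": force on the tool from outside, world axes, zero at the start; "ft_torque": the same for the moment, N m; "opening": finger opening in mm.
Only numpy, scipy, OpenCV 4.12 (cv2) and the standard library are available. Lean on these libraries where they do the work, as an engineer would, in place of code of your own. Each camera call takes 0.05 s, during which the arm holds its last target. There are 200 camera calls.

## Working session

There is one attempt and no reset: what is moved stays moved. The work goes in short steps, Python scripts to look and compute and a tool call to move; the robot and the scene stay as the last step left them, time stands still between calls to the robot, and variables do not carry over. Pictures are saved under pics/ and viewed, about 8 in all and at most 12, crops included, and the job is handed in when it is done.

Besides the shell and the picture viewer there is one more tool, called as name(argument=value, ...) on one line, values as JSON. play_rows: Moves the arm, as the interface text tells. Its arguments: {"type":"object","properties":{"deltas":{"type":"array"},"squeeze":{"type":"number"}},"required":["deltas"]}

```bash
mkdir -p pics
cat > h.py <<'E'
import numpy as np, cv2
from station import env, optics, ticket
from scipy.spatial.transform import Rotation as R
def cam(name):
    s=env.sense(); d=optics.read_camera(name); return s,d
def save(d,fn,crop=None,scale=1):
    im=d["pixels"][:,:,::-1]
    if crop: im=im[crop[1]:crop[3],crop[0]:crop[2]]
    cv2.imwrite("pics/"+fn,cv2.resize(im,None,fx=scale,fy=scale,interpolation=cv2.INTER_CUBIC))
E
python3 - <<'E'
from h import *
for n in("top","side","wrist"):
    s,d=cam(n); save(d,n+"0.png"); print(n,{k:(v if k!="pixels" else 0) for k,v in d.items()})
print(s)
t=cv2.imread("pics/top0.png")
E
```

```text
top {'pixels': 0, 'camera_matrix': array([[400.5992682 ,   0.        , 283.12654892],
       [  0.        , 400.5992682 , 213.75210501],
       [  0.        ,   0.        ,   1.        ]]), 'position': array([ 492.46460994,  -64.57690198, 1079.93858115]), 'orientation': array([  4.03066758,  -0.45123239, -89.79531713])}
side {'pixels': 0, 'camera_matrix': array([[412.66440895,   0.        , 275.34731644],
       [  0.        , 412.66440895, 207.75050557],
       [  0.        ,   0.        ,   1.        ]]), 'position': array([153.73836281, 746.94699704, 725.56638994]), 'orientation': array([  53.54509971,   -0.43929546, -154.14517558])}
wrist {'pixels': 0, 'camera_matrix': array([[359.03084652,   0.        , 280.11591516],
       [  0.        , 359.03084652, 201.25729134],
       [  0.        ,   0.        ,   1.        ]]), 'T_tool_cam': array([[-4.60167516e-04,  2.82539620e-01, -9.59255519e-01,
        -1.41934251e+02],
       [ 9.99999792e-01, -3.03936197e-04, -5.69234606e-04,
         2.44867612e-01],
       [-4.52383804e-04, -9.59255582e-01, -2.82539421e-01,
        -7.17920422e+01],
       [ 0.00000000e+00,  0.00000000e+00,  0.00000000e+00,
         1.00000000e+00]])}
{'time': 0.1, 'q': array([-4.97020100e+01,  1.46503892e+01,  6.13808193e+00, -2.24606374e-02,
       -8.15829866e+01, -1.63079116e+01]), 'joint_vel': array([ 0.01571985, -0.12383179,  0.12320017,  0.0955581 , -0.05753986,
       -0.01248933]), 'joint_efforts': array([-3.54875701e-03, -3.87604380e+01,  2.38471144e+01,  5.37790462e+00,
       -3.83897015e-03, -2.72665994e-05]), 'ee_pos': array([ 223.49521076, -502.06543609,  230.48404988]), 'eef_rot': array([ 93.18651737,  89.90215085, 117.17328954]), 'ft_force': array([-0.91309203,  0.21782041,  0.06058059]), 'ft_torque': array([0.07885184, 0.01763767, 0.0175919 ]), 'opening': 85.55311518632205}
```

View pics/top0.png

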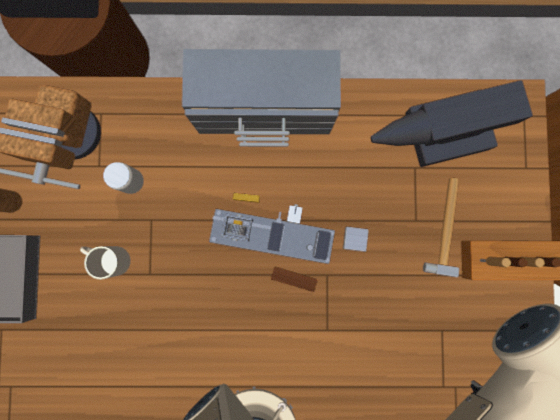

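View pics/side0.png

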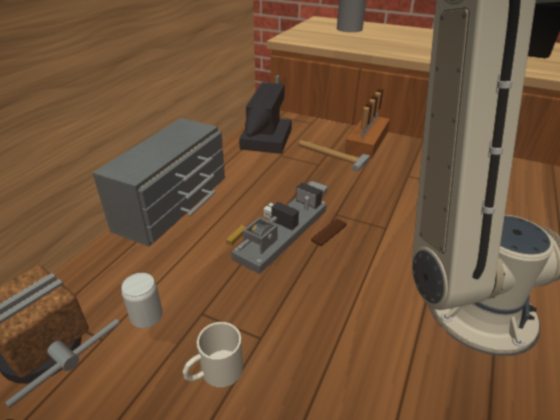

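Top view: the jig spans about (210,211)–(333,262), with its +y pointing left. The wheel housing is at (237,228), the white gauge at (295,214), the brass bar at (246,198) and the wooden blank at (294,279). I'll zoom in next.

Run:
```python
from h import *
s,d=cam("top"); np.save("top0.npy",d["pixels"]); save(d,"top0z.png",(200,185,345,295),5)
s=env.sense(); print(R.from_euler('xyz',s['eef_rot'],degrees=True).as_matrix().round(3))
```

```text
[[-0.001 -0.407  0.914]
 [ 0.001  0.914  0.407]
 [-1.     0.001 -0.   ]]
```

View pics/top0z.png

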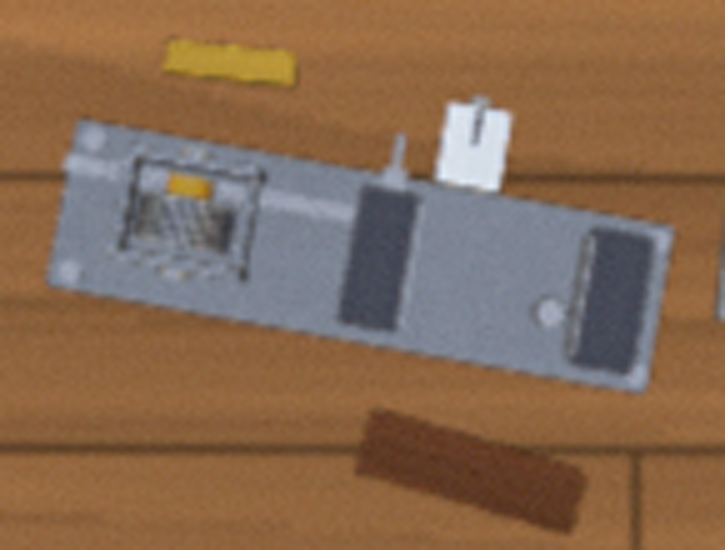

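The zoom shows the bed corners at (78,120), (672,228), (645,390) and (50,287). The pointer tip is at (400,135), and the gauge's scribed line is near (478,125). The wheel is around (188,218).

```bash
cat >> h.py <<'E'
def ray(d,uv,z,s=None):
    K=d["camera_matrix"]
    if "position" in d: P=np.array(d["position"]); M=R.from_euler('xyz',d["orientation"],degrees=True).as_matrix()
    else:
        A=R.from_euler('xyz',s["eef_rot"],degrees=True).as_matrix(); T=d["T_tool_cam"]
        M=A@T[:3,:3]; P=np.array(s["ee_pos"])+A@T[:3,3]
    uv=np.atleast_2d(uv).astype(float)
    c=np.c_[(uv[:,0]-K[0,2])/K[0,0],-(uv[:,1]-K[1,2])/K[1,1],-np.ones(len(uv))]
    w=c@M.T; return P+w*((z-P[2])/w[:,2])[:,None]
def project(d,X,s=None):
    K=d["camera_matrix"]
    if "position" in d: P=np.array(d["position"]); M=R.from_euler('xyz',d["orientation"],degrees=True).as_matrix()
    else:
        A=R.from_euler('xyz',s["eef_rot"],degrees=True).as_matrix(); T=d["T_tool_cam"]
        M=A@T[:3,:3]; P=np.array(s["ee_pos"])+A@T[:3,3]
    c=(np.atleast_2d(X)-P)@M
    return np.c_[K[0,2]-K[0,0]*c[:,0]/c[:,2], K[1,2]+K[1,1]*c[:,1]/c[:,2]]
E
python3 - <<'E'
from h import *
s,d=cam("top")
z2p=lambda p:np.array(p)/5+[200,185]-0.4
C=ray(d,z2p([(78,120),(672,228),(645,390),(50,287)]),30)
print(C.round(1), [np.linalg.norm(C[i]-C[i-1]).round(1) for i in range(4)])
ey=(C[0]+C[3]-C[1]-C[2]);ey/=np.linalg.norm(ey); ex=np.array([ey[1],-ey[0],0])
o=C.mean(0)-10*ey; print("ey",ey,"origin",o)
J=lambda p,z:[(np.dot(q-o,ex).round(1),np.dot(q-o,ey).round(1)) for q in ray(d,z2p(p),z)]
print("pointer",J([(400,135)],36),"mark",J([(478,125)],30),"gauge",J([(448,102),(512,110),(435,185),(498,192)],30))
print("housing rim",J([(133,155),(265,172),(245,275),(120,250)],79),"jaw",J([(362,185),(420,195),(395,330),(338,322)],80))
print("wheel",J([(188,218),(145,195),(235,210),(140,235)],85))
print("wheeltop world x=0,5",o+100*ey,o+100*ey+5*ex,"yaw",np.degrees(np.arctan2(ey[1],ey[0])))
E
```

```text
[[ 579.3  105.9   30. ]
 [ 523.8 -206.2   30. ]
 [ 439.3 -191.6   30. ]
 [ 491.8  119.1   30. ]] [np.float64(88.5), np.float64(316.9), np.float64(85.7), np.float64(315.1)]
ey [0.17085751 0.98529575 0.        ] origin [506.82629391 -53.04730978  30.        ]
pointer [(np.float64(65.6), np.float64(1.0))] mark [(np.float64(78.4), np.float64(-38.4))] gauge [(np.float64(87.6), np.float64(-20.8)), (np.float64(89.4), np.float64(-54.7)), (np.float64(43.4), np.float64(-21.6)), (np.float64(45.5), np.float64(-54.8))]
housing rim [(np.float64(29.2), np.float64(130.1)), (np.float64(32.3), np.float64(63.6)), (np.float64(-20.0), np.float64(64.2)), (np.float64(-18.6), np.float64(127.7))] jaw [(np.float64(34.4), np.float64(14.7)), (np.float64(34.5), np.float64(-14.7)), (np.float64(-33.8), np.float64(-14.2)), (np.float64(-34.9), np.float64(14.4))]
wheel [(np.float64(2.9), np.float64(96.6)), (np.float64(10.4), np.float64(119.7)), (np.float64(10.9), np.float64(74.4)), (np.float64(-9.5), np.float64(118.5))]
wheeltop world x=0,5 [523.91204526  45.48226497  30.        ] [528.838524   44.6279774  30.       ] yaw 80.16231956567788
```

play_rows(deltas=[0, 20, 35, 0, -0.148, 0, 20, 35, 0, -0.148, 0, 20, 35, 0, -0.148, 0, 20, 35, 0, -0.147, 0, 20, 35, 0, 0, 0, 20, 35, 0, 0, 0, 20, 35, 0, 0, 0, 20, 35, 0, 0, 0, 20, 35, 0, 0, 0, 20, 35, 0, 0, 0, 20, 35, 0, 0, 0, 20, 35, 0, 0, 0, 20, 35, 0, 0, 0, 20, 35, 0, 0, 0, 0, 0, 0, 0], squeeze=40)

```text
time: 1.75
ee_pos: [505.6, 2.5, 228.8]
eef_rot: [97.0, 89.8, 87.9]
ft_force: [0.5, -0.8, -0.6]
opening: -0.2
```

play_rows(deltas=[0, 16, 32, -40, -0.012, 0, 0, 0, -40, 0, 0, 0, 0, 0, 0])

```text
time: 2.05
ee_pos: [520.4, 31.9, 152.9]
eef_rot: [67.3, 89.7, 57.6]
ft_force: [-0.8, 0.0, -0.2]
opening: 0.2
```

Run:
```python
from h import *
s,d=cam("wrist"); im=d["pixels"].copy()
o=np.array([506.83,-53.05,0]);ey=np.array([.17086,.9853,0]);ex=np.array([ey[1],-ey[0],0])
P=lambda x,y,z:o+x*ex+y*ey+np.array([0,0,z])
pts=[P(-12,100,90),P(12,100,90),P(-24,66,79),P(34,66,79),P(34,134,79),P(-24,134,79),P(66,0,34),P(67,-38,30)]
for u,v in project(d,pts,s).round().astype(int): cv2.circle(im,(int(u),int(v)),2,(255,0,0),-1)
cv2.imwrite("pics/w1.png",cv2.resize(im[:,:,::-1],(784,588))); print(s["ee_pos"],s["eef_rot"],s["ft_force"],project(d,pts,s))
```

```text
[520.42677882  31.89461568 152.85064575] [67.33226045 89.70058048 57.59852378] [-0.83285277  0.02110868 -0.16510034] [[302.57805035 202.358097  ]
 [301.79456807 239.78567778]
 [246.49919147 178.47895283]
 [248.63632565 264.25556632]
 [351.47221067 264.22163671]
 [357.00728204 178.59347444]
 [171.90561831 275.12295347]
 [126.73892155 273.88936762]]
```

View pics/w1.png

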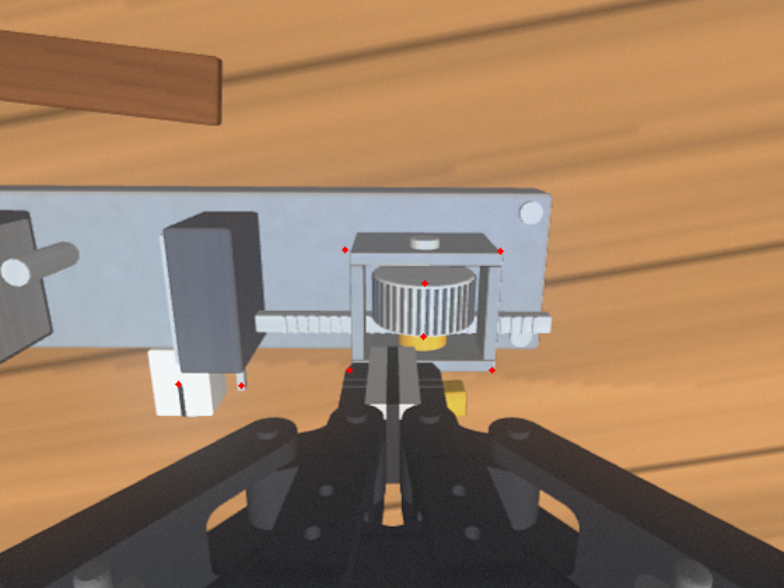

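play_rows(deltas=[0, 1, 2, -30, 0, 0, 0.5, 2, -20, 0, 0, 0, 0, -7, 0, 0, 0, 0, 0, 0])

```text
time: 2.5
ee_pos: [529.4, 34.2, 107.8]
eef_rot: [22.4, 88.7, 12.7]
ft_force: [-0.0, 0.5, 0.5]
opening: -0.2
```

play_rows(deltas=[0, 0, 0, -1.5, 0, 0, 0, 0, -1.5, 0, 0, 0, 0, -1.5, 0])

```text
time: 2.8
ee_pos: [532.2, 33.9, 108.1]
eef_rot: [21.8, 88.2, 12.0]
ft_force: [0.5, 0.4, -0.7]
opening: -0.1
```

Run:
```python
from h import *
s=env.sense(); print(s["q"],s["joint_vel"],s["joint_efforts"],s["ft_force"],s["ft_torque"])
```

```text
[  20.66580033   15.63386502  -11.10538357    0.30906818  -61.47921636
 -120.57379948] [-0.20242013  0.22936503 -0.72209755  0.05663029  1.73840429 -0.08499989] [-1.53917883e-02 -3.74450612e+01  2.16350073e+01  4.86333802e+00
  3.44253774e-02  6.96232473e-04] [ 0.52862699  0.42395218 -0.73338492] [-0.00541475  0.08958113  0.01520353]
```

play_rows(deltas=[0, 0, 0, 0, 0, 0, 0, 0, 0, 0])

```text
time: 3.0
ee_pos: [532.6, 33.9, 109.0]
eef_rot: [21.8, 88.1, 12.1]
ft_force: [-0.4, 0.1, 0.7]
opening: 0.1
```

play_rows(deltas=[0, -5, 0, -5, 0, 0, 0, 0, 0, 0])

```text
time: 3.2
ee_pos: [527.1, 33.9, 103.6]
eef_rot: [22.1, 88.1, 12.3]
ft_force: [0.0, -0.1, -0.4]
opening: -0.2
```

Run:
```python
from h import *
s=env.sense(); print(s["q"],s["joint_vel"],s["joint_efforts"],s["ft_force"],s["ft_torque"])
s,d=cam("side"); save(d,"side1.png",(150,100,500,360),2)
```

```text
[  20.87839891   15.28777528  -12.31677211    0.320662    -60.53710817
 -120.80447996] [-1.46543374e-01 -5.60677328e-04  1.73819624e+00  7.29595749e-01
 -3.04531580e-01  1.12949771e-01] [ 5.49121283e-02 -3.74331987e+01  2.16635907e+01  4.88025203e+00
  2.37023374e-01 -2.95854465e-02] [ 0.02284535 -0.10870518 -0.3812461 ] [-0.02770794  0.14525279  0.00327904]
```

View pics/side1.png

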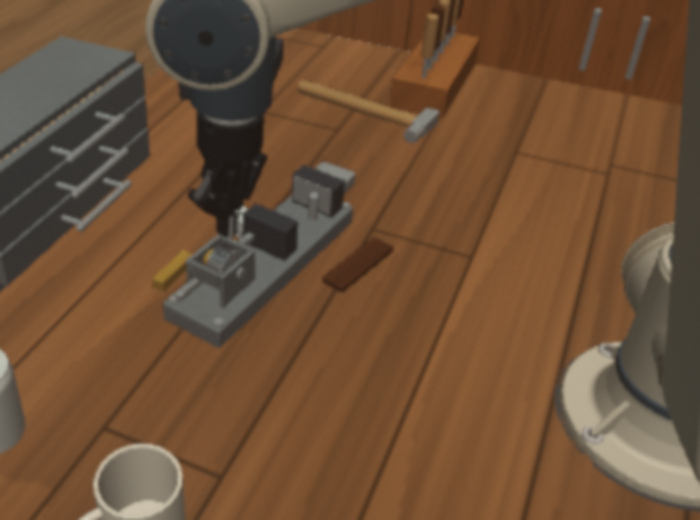

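The side view shows the gripper hovering at the wheel, clear of everything else. I'll go on down to the wheel.

play_rows(deltas=[0, -5, 0, -5, 0, 0, 0, 0, -4, 0, 0, 0, 0, 0, 0])

```text
time: 3.55
ee_pos: [522.0, 34.0, 94.2]
eef_rot: [21.5, 88.1, 11.7]
ft_force: [-0.2, 0.1, 0.4]
opening: 0.2
```

play_rows(deltas=[0, 0, 0, -2, 0, 0, 0, 0, 0, 0])

```text
time: 3.75
ee_pos: [522.0, 34.0, 91.8]
eef_rot: [21.3, 88.1, 11.5]
ft_force: [-0.2, 0.9, -0.8]
opening: 0.1
```

play_rows(deltas=[0, 0, 0, -2, 0])

```text
time: 3.85
ee_pos: [522.3, 34.0, 90.0]
eef_rot: [21.1, 88.1, 11.3]
ft_force: [0.2, -0.6, -0.5]
opening: -0.0
```

play_rows(deltas=[0, 0, 0, -1.5, 0])

```text
time: 3.95
ee_pos: [522.4, 34.0, 88.8]
eef_rot: [20.8, 88.1, 11.0]
ft_force: [-5.4, -0.4, 10.2]
opening: 0.1
```

play_rows(deltas=[0, 0.7, 4, -0.8, 0, 0, 0.7, 4, -0.8, 0])

```text
time: 4.15
ee_pos: [523.4, 39.4, 89.8]
eef_rot: [12.5, 88.1, 2.8]
ft_force: [-5.3, -2.7, 10.1]
opening: 0.3
```

play_rows(deltas=[0, 0.7, 4, -0.8, 0, 0, 0.7, 4, -0.8, 0, 0, 0.7, 4, -0.8, 0, 0, 0.7, 4, -0.8, 0])

```text
time: 4.55
ee_pos: [525.7, 52.8, 90.1]
eef_rot: [3.3, 88.1, -6.3]
ft_force: [-2.7, -2.1, 5.0]
opening: -0.1
```

play_rows(deltas=[0, 0.7, 4, -1.2, 0, 0, 0, 0, 8, 0, 0, 0, 0, 4, 0, 0, -2, -12, 0, 0, 0, -2, -12, 0, 0, 0, 0, 0, 0, 0])

```text
time: 5.15
ee_pos: [522.4, 30.7, 102.9]
eef_rot: [2.7, 88.0, -6.9]
ft_force: [-0.6, -0.1, -0.3]
opening: -0.1
```

Run:
```python
from h import *
s,d=cam("wrist"); np.save("w2.npy",d["pixels"]); 
o=np.array([506.83,-53.05,0]);ey=np.array([.17086,.9853,0]);ex=np.array([ey[1],-ey[0],0])
P=lambda x,y,z:o+x*ex+y*ey+np.array([0,0,z])
print(s["ee_pos"],s["eef_rot"],project(d,[P(66,0,34),P(70,-38,30)],s))
save(d,"w2.png",(0,180,280,380),2.8)
```

```text
[522.36620095  30.70275676 102.91730988] [ 2.67917741 88.0242181  -6.89044112] [[152.61705203 302.96291031]
 [ 99.8751158  304.38870071]]
```

View pics/w2.png

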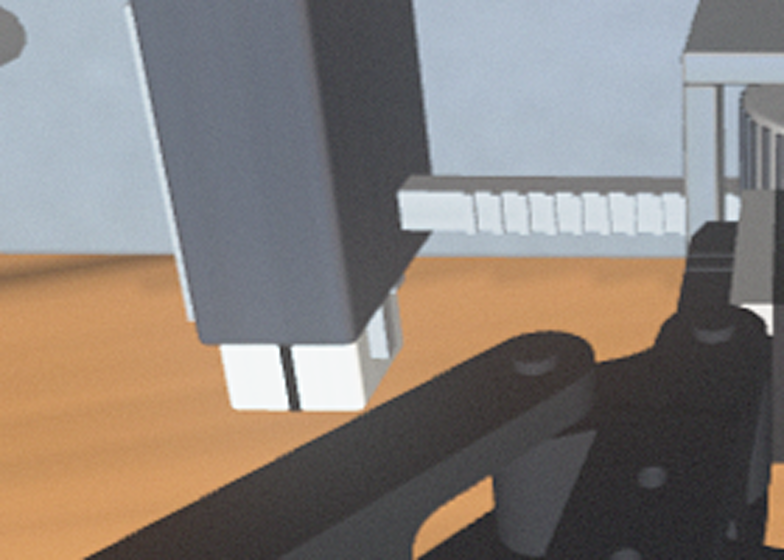

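The wrist crop shows the pointer beside the gauge's right edge at crop column ~385. The scribed line is at columns 285–293. The jaw has moved about 11 mm, so I'll do the second stroke.

play_rows(deltas=[0, 0, 2, -6, 0, 0, 0, 0, -5, 0, 0, 0, 0, -2.5, 0, 0, 0, 0, -1, 0])

```text
time: 5.6
ee_pos: [522.7, 32.4, 88.1]
eef_rot: [0.6, 88.0, -9.0]
ft_force: [-4.9, -1.7, 14.4]
opening: 0.1
```

play_rows(deltas=[0, 0.7, 4, -0.9, 0, 0, 0.7, 4, -0.9, 0, 0, 0.7, 4, -0.9, 0, 0, 0.7, 4, -0.9, 0, 0, 0.7, 4, -1, 0, 0, 0.7, 4, -1, 0])

```text
time: 6.2
ee_pos: [525.9, 50.7, 90.0]
eef_rot: [-20.4, 87.7, -29.6]
ft_force: [-3.7, -2.2, 7.9]
opening: -0.1
```

play_rows(deltas=[0, 0.7, 4, -1, 0, 0, 0.5, 3, -1.2, 0, 0, 0, 0, 8, 0, 0, -0.5, 0, 4, 0, 0, -2.3, -12, 0, 0, 0, -2.3, -11, 0, 0, 0, 0, 0, 0, 0])

```text
time: 6.9
ee_pos: [521.3, 33.3, 101.6]
eef_rot: [-23.4, 87.7, -32.5]
ft_force: [-0.4, -0.5, 0.0]
opening: 0.2
```

Run:
```python
from h import *
s,d=cam("wrist"); np.save("w3.npy",d["pixels"]); 
o=np.array([506.83,-53.05,0]);ey=np.array([.17086,.9853,0]);ex=np.array([ey[1],-ey[0],0])
P=lambda x,y,z:o+x*ex+y*ey+np.array([0,0,z])
print(s["ee_pos"],s["eef_rot"])
for y in(-16,-20,-24,-28,-38): print(y,project(d,[P(66,y,34),P(66,y,39),P(80,y,30)],s).round(1).tolist())
# jaw top: corners predicted for pointer offset
for y in(-10,-16,-20,-24,-28): print(y,project(d,[P(35,y+15,80),P(35,y-15,80)],s).round(1).tolist())
save(d,"w3.png",(0,180,280,380),2.8)
```

```text
[521.33187761  33.29074481 101.5556097 ] [-23.41440652  87.67036486 -32.49660217]
-16 [[126.8, 302.8], [123.6, 307.2], [131.6, 316.6]]
-20 [[120.9, 302.7], [117.6, 307.1], [126.0, 316.5]]
-24 [[115.0, 302.6], [111.6, 307.0], [120.3, 316.4]]
-28 [[109.1, 302.4], [105.6, 306.9], [114.6, 316.3]]
-38 [[94.4, 302.1], [90.6, 306.5], [100.4, 316.0]]
-10 [[122.5, 304.3], [65.9, 303.1]]
-16 [[111.2, 304.1], [54.6, 302.9]]
-20 [[103.6, 303.9], [47.1, 302.7]]
-24 [[96.1, 303.8], [39.6, 302.6]]
-28 [[88.6, 303.6], [32.1, 302.4]]
```

View pics/w3.png

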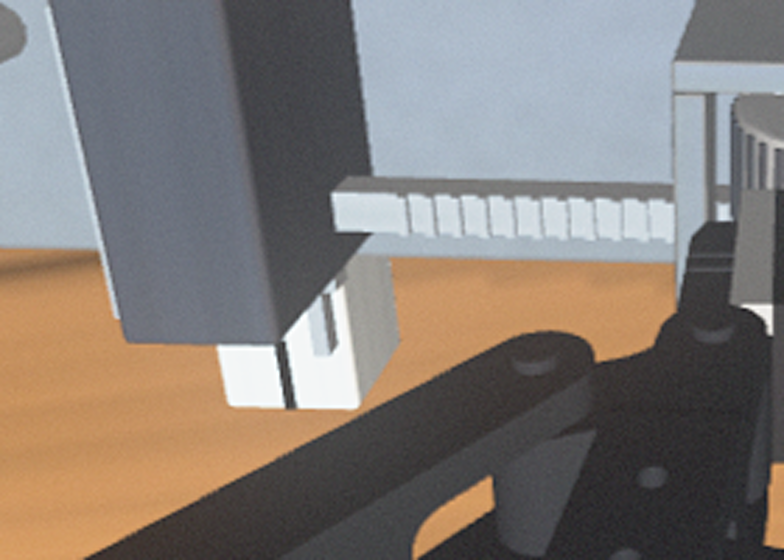

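In the third view the pointer tip is at crop (322,352), now over the gauge. The scribed line is at column ~288, so about 14 mm remain. I'll do the third stroke, then a short one.

play_rows(deltas=[0, 0, 0, -6, 0, 0, 0, 0, -5, 0, 0, 0, 0, -1, 0, 0, 0, 0, -1, 0])

```text
time: 7.35
ee_pos: [522.0, 33.2, 88.5]
eef_rot: [-23.9, 87.6, -33.0]
ft_force: [-5.1, -1.4, 13.5]
opening: 0.0
```

play_rows(deltas=[0, 0.7, 4, -0.9, 0, 0, 0.7, 4, -0.9, 0, 0, 0.7, 4, -0.9, 0, 0, 0.7, 4, -0.9, 0, 0, 0.7, 4, -1, 0, 0, 0.7, 4, -1, 0])

```text
time: 7.95
ee_pos: [525.3, 52.2, 89.9]
eef_rot: [-36.8, 87.1, -45.6]
ft_force: [-3.2, -0.8, 8.0]
opening: 0.1
```

play_rows(deltas=[0, 0, 0, 8, 0, 0, 0, 0, 5, 0, 0, -2.3, -11, 0, 0, 0, -2.3, -11, 0, 0, 0, 0, 0, 0, 0, 0, 0, 0, 0, 0])

```text
time: 8.55
ee_pos: [519.9, 28.7, 103.3]
eef_rot: [-37.5, 87.2, -46.3]
ft_force: [0.7, 0.2, 0.1]
opening: 0.0
```

Run:
```python
from h import *
s,d=cam("wrist"); np.save("w4.npy",d["pixels"]); 
o=np.array([506.83,-53.05,0]);ey=np.array([.17086,.9853,0]);ex=np.array([ey[1],-ey[0],0])
P=lambda x,y,z:o+x*ex+y*ey+np.array([0,0,z])
print(s["ee_pos"],s["eef_rot"])
for y in(-28,-30,-32,-34,-36,-38): print(y,(((project(d,[P(66,y,34),P(66,y,39),P(66,y,30),P(85,y,30)],s))-[50,240])*5).round(0).tolist())
save(d,"w4.png",(50,240,200,350),5)
```

```text
[519.9075698   28.66688649 103.25872671] [-37.50226324  87.18118284 -46.30322171]
-28 [[347.0, 298.0], [330.0, 320.0], [360.0, 282.0], [376.0, 397.0]]
-30 [[332.0, 298.0], [315.0, 320.0], [345.0, 281.0], [362.0, 396.0]]
-32 [[318.0, 298.0], [300.0, 319.0], [331.0, 281.0], [348.0, 396.0]]
-34 [[303.0, 297.0], [286.0, 319.0], [317.0, 280.0], [334.0, 395.0]]
-36 [[289.0, 297.0], [271.0, 318.0], [303.0, 280.0], [321.0, 395.0]]
-38 [[274.0, 296.0], [256.0, 318.0], [289.0, 280.0], [307.0, 394.0]]
```

View pics/w4.png

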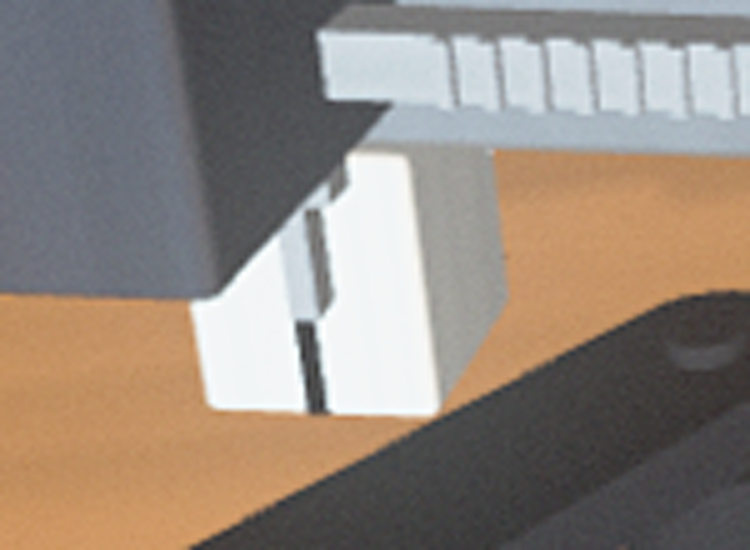

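Fourth view, with 5× crop coordinates: the pointer tip's top face is centred at column ~302 and its lower right edge is at 332, which gives y ≈ -31.8. The line at (314,395) gives y ≈ -37.0. About 5.2 mm remain, or roughly 10.6 mm of rim.

play_rows(deltas=[0, 2.5, 11, -3, 0, 0, 0, 0, -6, 0, 0, 0, 0, -3, 0, 0, 0, 0, -1, 0])

```text
time: 9.0
ee_pos: [522.9, 40.8, 90.0]
eef_rot: [-37.9, 87.1, -46.6]
ft_force: [-4.9, 0.1, 16.4]
opening: 0.2
```

play_rows(deltas=[0, 0.7, 4, -0.7, 0, 0, 0.7, 4, -0.8, 0, 0, 0.5, 3, -0.8, 0])

```text
time: 9.3
ee_pos: [524.6, 50.2, 90.0]
eef_rot: [-41.0, 86.9, -49.7]
ft_force: [-2.8, -1.3, 5.3]
opening: 0.0
```

play_rows(deltas=[0, 0, 0, 8, 0, 0, 0, 0, 30, 0, 0, -3, -20, 40, 0, 0, -6, -40, 20, 0, 0, -6, -40, 0, 0, 0, -6, -30, 0, 0, 0, -20, 0, 0, 0, 0, -20, 0, 0, 0, 0, 0, 0, 0, 0, 0, 0, 0, 0, 0])

```text
time: 10.3
ee_pos: [461.0, -84.9, 194.1]
eef_rot: [-40.5, 86.8, -49.0]
ft_force: [0.4, -0.7, 0.2]
opening: 0.0
```

Run:
```python
from h import *
s,d=cam("wrist"); np.save("w5.npy",d["pixels"]); 
o=np.array([506.83,-53.05,0]);ey=np.array([.17086,.9853,0]);ex=np.array([ey[1],-ey[0],0])
P=lambda x,y,z:o+x*ex+y*ey+np.array([0,0,z])
print(s["ee_pos"],s["eef_rot"])
u,v=project(d,[P(68,-37,32)],s)[0].astype(int); c=(u-60,v-45,u+60,v+45); c=tuple(max(0,int(k)) for k in c); print(c)
for y in(-34,-36,-38): print(y,(((project(d,[P(66,y,34),P(66,y,39),P(66,y,30),P(85,y,30)],s))-c[:2])*6).round(0).tolist())
save(d,"w5.png",c,6)
```

```text
[461.00577291 -84.86154065 194.05461282] [-40.51508868  86.77391095 -48.9927786 ]
(225, 238, 345, 328)
-34 [[382.0, 267.0], [382.0, 285.0], [382.0, 254.0], [379.0, 356.0]]
-36 [[369.0, 267.0], [369.0, 284.0], [370.0, 254.0], [366.0, 355.0]]
-38 [[357.0, 266.0], [356.0, 284.0], [357.0, 253.0], [354.0, 355.0]]
```

View pics/w5.png

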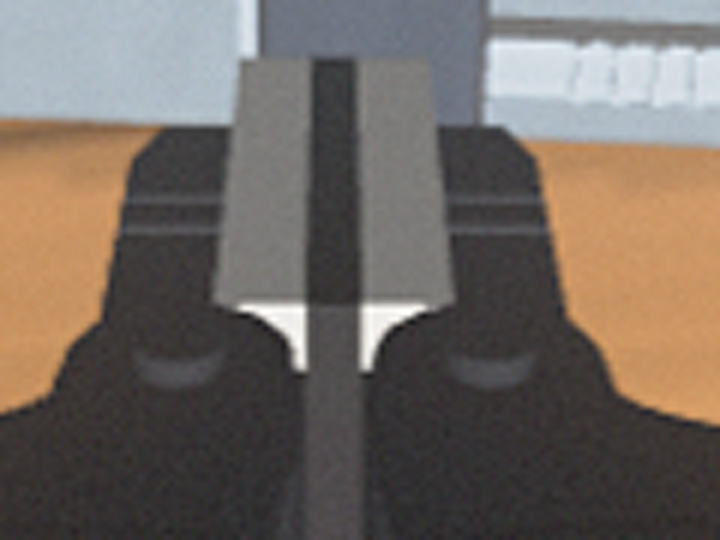

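The fingers hide the mark in this view, so I'll move across in +x to see it directly.

play_rows(deltas=[0, 45, -10, 10, 0, 0, 45, -8, 10, 0, 0, 0, 0, 0, 0, 0, 0, 0, 0, 0])

```text
time: 10.75
ee_pos: [552.3, -102.8, 210.4]
eef_rot: [-48.6, 87.1, -56.9]
ft_force: [0.4, 0.1, -0.3]
opening: -0.4
```

Run:
```python
from h import *
s,d=cam("wrist"); np.save("w6.npy",d["pixels"]); 
o=np.array([506.83,-53.05,0]);ey=np.array([.17086,.9853,0]);ex=np.array([ey[1],-ey[0],0])
P=lambda x,y,z:o+x*ex+y*ey+np.array([0,0,z])
print(s["ee_pos"],s["eef_rot"])
u,v=project(d,[P(68,-37,32)],s)[0].astype(int); c=(u-60,v-45,u+60,v+45); c=tuple(max(0,int(k)) for k in c); print(c)
for y in(-34,-36,-38): print(y,(((project(d,[P(66,y,34),P(66,y,39),P(66,y,30),P(85,y,30)],s))-c[:2])*6).round(0).tolist())
save(d,"w6.png",c,6)
```

```text
[ 552.31063497 -102.81761125  210.44082457] [-48.56274806  87.06776571 -56.89209975]
(231, 142, 351, 232)
-34 [[382.0, 262.0], [382.0, 271.0], [382.0, 255.0], [377.0, 372.0]]
-36 [[369.0, 262.0], [369.0, 271.0], [369.0, 254.0], [364.0, 371.0]]
-38 [[356.0, 261.0], [355.0, 270.0], [356.0, 254.0], [352.0, 371.0]]
```

View pics/w6.png

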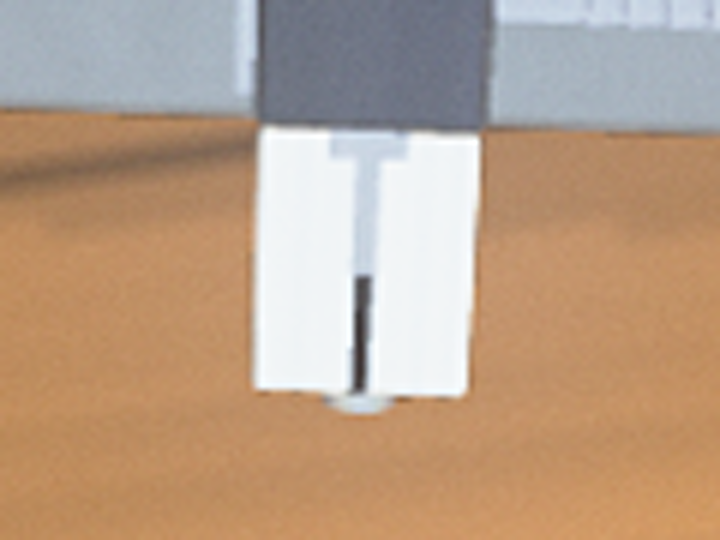

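The pointer is now nearly over the scribed line: pointer ≈ column 366 at row 260, line ≈ column 362 at row 285. I'll measure it at subpixel level.

Run:
```python
from h import *
g=np.load("w6.npy").astype(float)[142:232,231:351].mean(2)
def cen(r):
    row=g[r,46:77]; w=np.clip(row.max()*0.98-8-row,0,None); return 46+(w*np.arange(31)).sum()/w.sum()
a=[(r,round(cen(r),2)) for r in range(28,64)]; print(a)
pt=np.polyfit(*zip(*[x for x in a if 29<=x[0]<=43]),1); ln=np.polyfit(*zip(*[x for x in a if 48<=x[0]<=62]),1)
print(pt,ln,"diff px at 45:",np.polyval(pt,45)-np.polyval(ln,45))
```

```text
[(28, np.float64(60.88)), (29, np.float64(60.82)), (30, np.float64(60.52)), (31, np.float64(60.56)), (32, np.float64(60.57)), (33, np.float64(60.6)), (34, np.float64(60.56)), (35, np.float64(60.47)), (36, np.float64(60.25)), (37, np.float64(60.25)), (38, np.float64(60.29)), (39, np.float64(60.2)), (40, np.float64(60.27)), (41, np.float64(60.2)), (42, np.float64(60.1)), (43, np.float64(60.07)), (44, np.float64(60.09)), (45, np.float64(60.12)), (46, np.float64(60.1)), (47, np.float64(60.0)), (48, np.float64(59.99)), (49, np.float64(60.0)), (50, np.float64(59.95)), (51, np.float64(59.83)), (52, np.float64(59.77)), (53, np.float64(59.78)), (54, np.float64(59.77)), (55, np.float64(59.76)), (56, np.float64(59.75)), (57, np.float64(59.64)), (58, np.float64(59.47)), (59, np.float64(59.49)), (60, np.float64(59.49)), (61, np.float64(59.49)), (62, np.float64(59.47)), (63, np.float64(59.42))]
[-4.54642857e-02  6.20187143e+01] [-4.12857143e-02  6.19807143e+01] diff px at 45: -0.15003571428572826
```

The pointer-to-line offset is about 0.15 mm. I'll retract the arm clear, take one last top check and hand in.

play_rows(deltas=[0, 0, 0, 40, 0, 0, -30, -40, 10, 0, 0, -30, -45, 0, 0, 0, -30, -45, 0, 0, 0, -30, -45, 0, 0, 0, -30, -45, 0, 0, 0, -30, -45, 0, 0, 0, 0, 0, 0, 0, 0, 0, 0, 0, 0])

```text
time: 11.7
ee_pos: [372.9, -351.4, 260.7]
eef_rot: [-51.9, 87.0, -59.8]
ft_force: [-0.1, 0.6, 0.3]
opening: -0.0
```

Run:
```python
from h import *
s,d=cam("top"); save(d,"top9.png",(190,175,390,325),4)
```

```text
(no output)
```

View pics/top9.png

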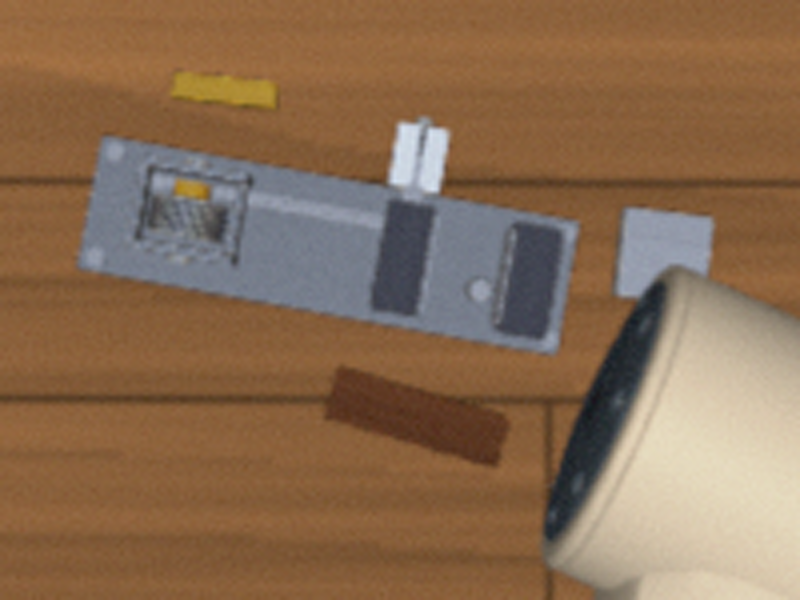

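The top view shows the pointer in line with the scribe at (420,140). The dowel (480,290), brass bar (223,88), wooden blank and bench block look unmoved.

```bash
python3 -c "
from h import *
print(ticket.close_job())"
```

```text
the job is handed in; nothing more can be done
None
```

The pointer is now in line with the scribed line on the gauge clip, and the job is handed in. I rolled the wheel in four +y strokes with the shut fingertips, using only the wheel to move the jaw, and then drew the hand well clear.

- **Alignment:** my last close wrist-camera measurement put the pointer about 0.15 mm from the line, to within roughly 0.3 mm.
- **Forces and time:** the highest wrist force I read at the end of a move was about 17 N, and the arm was clear at 11.7 s of the 48 s allowed.
- **Bystanders:** the final top view showed the dowel, brass bar, wooden blank and bench block standing where they were. That crop did not cover the hammer, tin and mug, but the arm never came down near them.
- **Checks that failed or disagreed:**
  - One wrist picture of the mark was blocked by the fingers, so I took it again from another position.
  - My first top-view reading put the mark about 1.5 mm further along the bed than the wrist views did. I set the pointer by comparing it with the line in the same picture, so this did not affect the result.
  - The tool drifted to about 3° off vertical during the strokes, with no visible effect.

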